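# Load a test cartridge under the reader's spring-closed flap

## Task

Load the test cartridge into the low white bench reader: with one fingertip press down the long grey paddle beside the loading deck and keep it down, so that the spring-closed flap stays raised, while the other fingertip pushes the cartridge along the deck and under the raised flap until it is home against the stop. Then let go of the paddle so that the flap shuts behind the cartridge's shoulder, leaving only the thin tail showing. Only push: never pick the cartridge up, and leave the things around the reader where they are.

Things in the scene. Friction and masses are not known exactly. Their poses are not given: they have to be found in the camera images.
- reader: Low white instrument fixed on the worktop (place and yaw vary), 240 mm long, 129 wide, 51 high. Origin: on the worktop under the channel's centre line, in the plane of the flap's front face. x points along the channel into the reader, y to the paddle's side (left), z up. Loading deck: 28 mm high, x -125 to 0 mm, y -45 to 34 mm. Console: x 42 to 115 mm, 51 mm high.
- mouth (a point): Point on the deck's surface at the mouth, on the channel's centre line, 28 mm above the reader's origin; same axes as the reader. Two guide rails 7 mm high stand on the deck before it: 33 mm apart for x -10 to 0 mm, flaring to 56 mm apart at x -55 mm, none nearer the robot. Offsets given below 'from the mouth' are in this frame.
- end_stop (a point): Centre of the foot of the end stop, an upright wall 42 mm behind the mouth, at deck height; the cartridge's front touches it when home. The chamber from mouth to stop is 33 mm wide.
- skirt_edge (a point): Middle of the lower edge of the flap's skirt; it moves with the flap. The flap is a grey plate over the chamber, x 0 to 41, y -24 to 29 mm from the mouth, its top 20 mm above the deck when shut and 45 mm at most when raised; its skirt (x 0 to 3 mm) hangs down to 9.5 mm above the deck and blocks the mouth, so the cartridge cannot push it open.
- flap (a joint): Flap and paddle rock as one piece on a pin along the reader's x, 30 mm left of the channel's centre, 11 mm above the deck. 0 = shut by the spring, 0.5 rad = paddle down on its rubber stop (2 to 5 N). From 0.32 rad the skirt clears the cartridge across its width. With the cartridge home the flap shuts to 0 behind its shoulder; short of that the skirt lands on the body and it stays ajar.
- paddle_middle (a point): Point on the paddle's upper face, 55 mm before the mouth, half-way across; moves with it. The paddle is a long grey ribbed plate, x -115 to 41 mm from the mouth. At rest it slopes up outward from y 41 mm, 8 mm above the deck, to y 76 mm, 27 mm above; fully pressed it lies level 3 mm above the deck, y 38 to 78 mm. A fingertip can slide along it while pressing.
- cartridge: White test cartridge, about 35 g, 54 mm long, loose on the deck before the mouth. Origin: centre of its underside; x to its front, z up. Body: x -9 to 27 mm, 30 wide, 13 high, with an upright shoulder at x -9 mm; tail: x -27 to -9 mm, 20 wide, 7 high. Home: origin 15 mm inside the mouth, tail sticking out 12 mm. It starts with its origin 49 to 67 mm before the mouth.
- cartridge_tail (a point): Centre of the upright end face of the cartridge's tail (20 mm wide, 7 mm high), where it is pushed.
- dropper: Dropper bottle, white with a pointed cap, 26 mm across, 68 mm high; origin under its centre. Stands loose to the right of the reader; bystander.
- sachet: Torn foil sachet, 35x57x6 mm, lying loose to the right of the deck; origin under its centre; bystander.
- timer: Small white timer, 62x66x18 mm, lying loose to the left of the reader; origin under its centre; bystander.
- cup: Sample cup with a screw lid, 47 mm across, 66 mm high, loose to the right of the console; origin under its centre; bystander.
There are look-alikes about, which are no part of the job. There is more than one size of the cartridge; the one meant has the size given above.

How it is judged:
By the outcome, as a careful person would: the job done as asked, in the order asked, and still so for the second after the job is handed in, with the robot touching nothing.
It also fails if it takes over 42 s, if anything falls off the work surface, if the arm or the gripper's body presses on something with over 40 N, if the wrist force passes 120 N, or if a joint passes its speed limit or range.

## Robot

A 7-joint arm with a two-finger parallel gripper is mounted at the origin on a cart in front of the work surface, level with it; the furniture and walls round the work are solid. World frame = base frame: x ahead of the robot, y to its left, z up, the work surface at z = 0. Lengths are in m, angles in rad, forces in N, time in s.
With the tool pointing down it reaches from about 0.4 to 0.85 m from the base axis. Payload 4.5 kg.
Tool frame: the origin (TCP) lies at the centre of the arm's flange, where the gripper is bolted on; the fingertips stand 166 mm ahead of it and the grasp point (between the pads) lies 147 mm ahead of it (r.grip_depth is the distance from the TCP to the grasp point, in m); z points along the fingers, y is the line along which they close (so a half turn about z gives the same grasp; the last joint's range is limited). The gripper opens to 88 mm and grips with 3 to 60 N. Pads are 18 mm wide; open, the fingers measure 123 mm over their backs; the gripper's body (75 mm by 187 mm) begins 45 mm behind the grasp point.
Start: joints at [1.207, 0.689, -0.195, 1.565, 0.157, 0.902, -0.215], TCP at [0.242, -0.576, 0.405] pointing down, gripper open.
Joint ranges: [-3.01, 3.01], [-0.46, 2.08], [-1.47, 1.51], [0.13, 2.56], [-1, 4.14], [0.04, 2.09], [-2.66, 2.66]. Speed limits (rad/s): [2.57, 2.57, 3.14, 3.14, 3.14, 3.14, 3.14].

## Interface

Orientations are given as a unit quaternion [x, y, z, w].
In Python, from plant import status, cams, r, finder gives the robot as it stands.
- The arm moves only by the tool play_rows, never from a script. Its argument "rows" is a list of rows, each a list of 7 numbers: the opening in per cent of the stroke, from 0 (shut) to 100 (fully open), then the shift along the tool's x, y, z in m, then the turn, a rotation vector about the tool's x, y, z in degrees. A call has 1 to 8 rows; each row shifts and turns the commanded pose from where the row before left it, along the tool's axes as they then stand; what a row does not reach is not made up. A row lasts 1/8 s, in which the tool goes at most 62.5 mm and 10.7 degrees, less where a joint would pass 70% of its speed; a pose out of reach is approached as far as the arm can. A call with a gripper value outside its range is refused whole. The fingers move at their own pace and stop on an object; "grip_force" is the grip in N (left out, the last holds). Time passes only in rows, so rows that do not move let the fingers close. It gives the time, the measured TCP pose, the force, the opening and the grip force at its end, in the units of the state.
- status.get_state(): the state, without advancing time (a new reading comes with each control period).
- cams.snapshot(name): name is "scene" or "top" or "wrist"; returns the picture (420x560x3 uint8, red, green, blue); there is no depth.
- cams.camera_params(name): a dict with "vfov" (degrees; the focal length in pixels is half the picture's height over the tangent of half this angle, whatever the lens; pixels are square), "cx", "cy" (the principal point, pixels), "distortion" ([k1, k2, p1, p2, k3] as OpenCV has them; the pictures are not rectified), "R" (3x3) and "t" (3): a world point X has camera coordinates R X + t; the wrist camera has in their place "tool_from_camera" (4x4, takes a point from camera to tool coordinates, whose origin is the TCP and whose axes are the flange's). Camera axes: x right, y down, z forward; pixel columns grow to the right and rows downward; lengths in m; the calibration is good to about 2 mm. A picture is of the moment at which its call begins: read the wrist's pose just before it. camera_params takes no time and is no camera call.
- r.finish_job(): hands the job in; it is judged then, once.
Trained networks look in the newest picture that a camera, given by its name, has taken for a name from the list of things; names that differ only in an ending like _2 or _b are one class to them, and where a whole thing is asked for, a point or a joint stands for the part that bears it (a point fixed in the world has none). Each returns a list of dicts, best first, with "score" (0 to 1); they miss things now and then, are a little off and sometimes report something else, mostly with a low value. They report only what shows in the picture. A call takes as long as a camera call. They do not tell look-alikes from the thing itself.
- finder.spot_in(camera, label): "at" ([x, y, z] in m, in the coordinates of the camera as it stood for that picture, good to about 4 mm: the middle of the surface that is visible of it).
- finder.regions_of(camera, label): "mask" (420x560 bool, what is visible of it).
The state is a dict: "clock": time; "q": joint angles; "qd": joint speeds; "joint_torque": joint torques, N m; "tool_pos": TCP position; "eef_rot": TCP orientation; "contact_force": force on the tool from outside, world axes, zero at the start; "moment": the same for the moment, N m; "opening": opening from 0.0 (shut) to 1.0 (fully open); "finger_force": force on a finger pad.
Only numpy, scipy, OpenCV 4.12 (cv2) and the standard library are available. Lean on these libraries where they do the work, as an engineer would, in place of code of your own. Each camera call takes 0.05 s, during which the arm holds its last target. There are 200 camera calls.

## Working session

There is one attempt and no reset: what is moved stays moved. The work goes in short steps, Python scripts to look and compute and a tool call to move; the robot and the scene stay as the last step left them, time stands still between calls to the robot, and variables do not carry over. Pictures are saved under pics/ and viewed, at most 10 in all, crops included, and the job is handed in when it is done.

Besides the shell and the picture viewer there is one more tool, called after "Emit:" as name(argument=value, ...) on one line, values as JSON. play_rows: Moves the arm, as the interface text tells. Its arguments: {"type":"object","properties":{"rows":{"type":"array","items":{"type":"array","items":{"type":"number"}}},"grip_force":{"type":"number"}},"required":["rows"]}

```bash
mkdir -p pics; cat > h.py <<'E'
import numpy as np, cv2
from plant import status, cams, r, finder
from scipy.spatial.transform import Rotation as Ro
def cam(n,st=None):
    p=cams.camera_params(n); f=210/np.tan(np.radians(p['vfov'])/2)
    K=np.array([[f,0,p['cx']],[0,f,p['cy']],[0,0,1.]]); D=np.array(p['distortion'],float)
    if 'R' in p: R=np.array(p['R']);t=np.array(p['t'])
    else:
        st=st or status.get_state(); T=np.eye(4);T[:3,:3]=Ro.from_quat(st['eef_rot']).as_matrix();T[:3,3]=st['tool_pos']
        M=np.linalg.inv(T@np.array(p['tool_from_camera'])); R=M[:3,:3];t=M[:3,3]
    return K,D,R,t
def pix2w(c,uv,z):
    K,D,R,t=c; u=cv2.undistortPoints(np.array(uv,float).reshape(-1,1,2),K,D).reshape(-1,2)
    d=np.c_[u,np.ones(len(u))]@R; o=-R.T@t
    return o+d*((z-o[2])/d[:,2])[:,None]
def w2pix(c,X):
    K,D,R,t=c; return cv2.projectPoints(np.array(X,float).reshape(-1,3),cv2.Rodrigues(R)[0],t,K,D)[0].reshape(-1,2)
def c2w(c,x): return c[2].T@(np.array(x)-c[3])
def snap(n,f):
    im=cams.snapshot(n); cv2.imwrite('pics/'+f,im[:,:,::-1]); return im
E
python3 - <<'E'
from h import *
st=status.get_state(); print(st)
for n in ['top','scene']:
    snap(n,n+'1.png'); c=cam(n); print(n,c[2].round(3).tolist(),(-c[2].T@c[3]).round(3))
    for l in ['reader','cartridge','cartridge_tail','paddle_middle','skirt_edge','mouth','end_stop','dropper','sachet','timer','cup']:
        try:
            for d in finder.spot_in(n,l)[:3]: print(n,l,round(d['score'],2),c2w(c,d['at']).round(4))
        except Exception as e: print(l,e)
E
```

```text
{'clock': 0.0, 'q': array([ 1.20678756,  0.68997524, -0.19450309,  1.56636454,  0.15728591,
        0.90248766, -0.21513404]), 'qd': array([-4.21076819e-04,  3.42802017e-04,  2.51994229e-04, -3.77904796e-05,
        1.94378241e-04,  3.84198185e-04, -9.38542982e-04]), 'joint_torque': array([-2.15101095e-04, -5.27557576e+01, -1.26623657e+00, -1.53426576e+01,
       -5.24637045e-02,  6.66574168e-03,  1.80573929e-04]), 'tool_pos': array([ 0.24196585, -0.57589688,  0.40390946]), 'eef_rot': array([ 9.80279707e-01,  1.97612867e-01, -2.45781908e-04, -8.89319604e-04]), 'contact_force': array([ 0.17451363, -0.35472858, -0.09419646]), 'moment': array([-0.01634663,  0.01482976, -0.00319908]), 'finger_force': 0.0, 'opening': 0.997824745592695}
top [[-0.023, -0.999, -0.023], [-0.996, 0.024, -0.084], [0.085, 0.021, -0.996]] [ 0.474 -0.092  0.928]
top reader 0.82 [ 0.5746 -0.0456  0.0363]
top cartridge 0.68 [ 0.5275 -0.0624  0.0403]
top cartridge 0.58 [ 0.5618 -0.2686  0.0163]
top cartridge 0.58 [ 0.3897 -0.0399  0.0123]
top cartridge_tail 0.94 [ 0.5619 -0.2707  0.0208]
top cartridge_tail 0.67 [ 0.3
[... 679 characters left out ...]
74   0.0168]
scene cartridge 0.62 [ 0.5274 -0.0674  0.0448]
scene cartridge 0.53 [ 0.3971 -0.0383  0.0122]
scene cartridge_tail 0.9 [ 0.5219 -0.0688  0.0445]
scene cartridge_tail 0.78 [ 0.3959 -0.0427  0.0114]
scene cartridge_tail 0.61 [ 0.5602 -0.2793  0.0181]
scene skirt_edge 0.7 [ 0.5668 -0.0106  0.0448]
scene mouth 0.83 [ 0.5731 -0.0669  0.0344]
scene end_stop 0.84 [ 0.565  -0.0627  0.0344]
scene dropper 0.69 [ 0.5602 -0.1701  0.0342]
scene dropper 0.49 [ 0.4688 -0.1717  0.0046]
scene dropper 0.46 [ 0.6227 -0.1638  0.0666]
scene sachet 0.69 [ 0.4688 -0.1708  0.0045]
scene timer 0.87 [0.4372 0.0827 0.0167]
scene timer 0.62 [ 0.5236 -0.0679  0.0451]
scene cup 0.67 [ 0.6232 -0.1669  0.0619]
```

```bash
python3 - <<'E'
import cv2
a=cv2.imread('pics/top1.png'); cv2.imwrite('pics/top1z.png',cv2.resize(a[60:330,140:420],None,fx=2.2,fy=2.2,interpolation=cv2.INTER_CUBIC))
E
```

```text
(no output)
```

View pics/top1z.png

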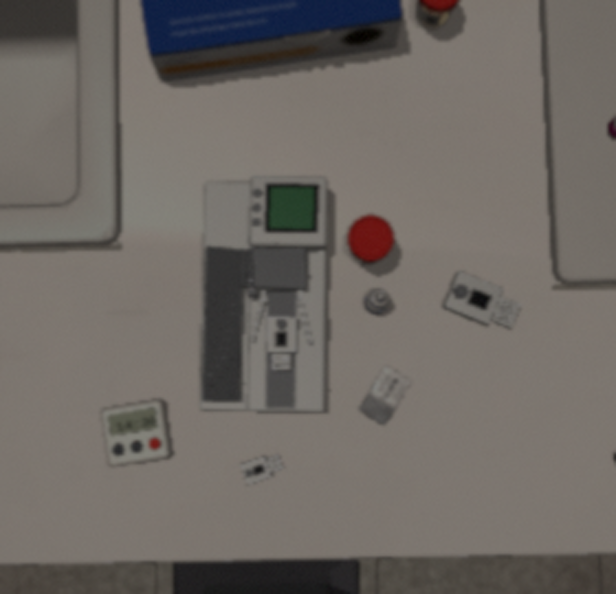

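View pics/scene1.png

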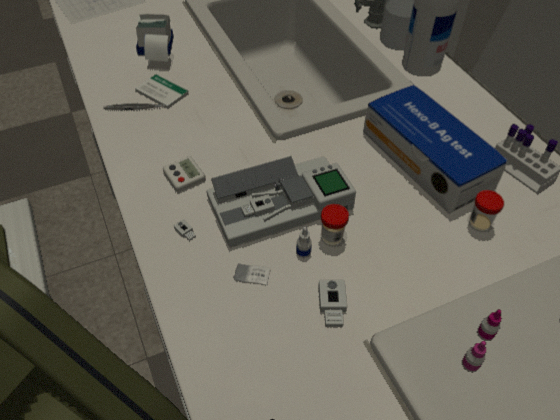

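The top view shows the reader nearly aligned with world x, with the console at the far end. The right-size cartridge lies on the deck at zoom (281,345), and the look-alikes lie off the deck. Next I'll get a rough reader pose.

```bash
python3 - <<'E'
from h import *
c=cam('top'); z=lambda p:np.array(p,float)/2.2+[140,60]
for n,p,h in [('console',[(251,178),(328,178),(328,246),(251,246)],.051),('decknear',[(246,411),(327,411)],.028),('flapfront',[(253,289),(307,290)],.048),('cart front/shoulder/tail',[(282,317),(281,354),(281,370)],.04)]:
    print(n,pix2w(c,z(p),h)[:,:2].round(4).tolist())
E
```

```text
console [[0.6899, -0.039], [0.6877, -0.1172], [0.618, -0.1154], [0.6201, -0.0377]]
decknear [[0.4539, -0.0279], [0.4521, -0.1105]]
flapfront [[0.5767, -0.0387], [0.5743, -0.0931]]
cart front/shoulder/tail [[0.5483, -0.0671], [0.5107, -0.0653], [0.4946, -0.0649]]
```

Emit:
play_rows(rows=[[48, 0.034, -0.0345, 0.008, 0, 0, 0], [48, 0.034, -0.0345, 0.008, 0, 0, 0], [48, 0.034, -0.0345, 0.008, 0, 0, 0], [48, 0.034, -0.0345, 0.008, 0, 0, 0], [48, 0.034, -0.0345, 0.008, 0, 0, 0], [48, 0.034, -0.0345, 0.008, 0, 0, 0], [48, 0.034, -0.0345, 0.008, 0, 0, 0], [48, 0.034, -0.0345, 0.008, 0, 0, 0]])

```text
clock: 2.2
tool_pos: [0.3867, -0.2151, 0.3407]
eef_rot: [0.98, 0.198, 0.001, 0.0]
contact_force: [0.8, 0.2, -0.8]
opening: 0.484
finger_force: 0.0
```

Emit:
play_rows(rows=[[48, 0.034, -0.034, 0.0075, 0, 0, 0], [48, 0.034, -0.034, 0.0075, 0, 0, 0], [48, 0.034, -0.034, 0.0075, 0, 0, 0], [48, 0.034, -0.034, 0.0075, 0, 0, 0], [48, 0, 0, 0, 0, 0, 8.1], [48, 0, 0, 0, 0, 0, 8.1], [48, 0, 0, 0, 0, 0, 8.1], [48, 0, 0, 0, 0, 0, 0]])

```text
clock: 3.2
tool_pos: [0.4589, -0.0381, 0.3108]
eef_rot: [1.0, -0.012, 0.0, 0.0]
contact_force: [0.0, -0.7, -0.4]
opening: 0.48
finger_force: 0.0
```

```bash
python3 - <<'E'
from h import *
st=status.get_state(); print(st['clock'],st['tool_pos'],Ro.from_quat(st['eef_rot']).as_matrix().round(4).tolist(),st['opening'])
im=snap('wrist','w1.png'); c=cam('wrist',st); print((-c[2].T@c[3]).round(3))
cv2.imwrite('pics/w1z.png',cv2.resize(im[:,:,::-1],(800,600)))
for l in ['cartridge','cartridge_tail','paddle_middle','skirt_edge']:
    for d in finder.spot_in('wrist',l)[:2]: print(l,round(d['score'],2),c2w(c,d['at']).round(4))
E
```

```text
3.2 [ 0.45891856 -0.03813289  0.31080281] [[0.9997, -0.0246, 0.0005], [-0.0246, -0.9997, -0.0003], [0.0005, 0.0003, -1.0]] 0.4796103849952069
[ 0.542 -0.04   0.291]
cartridge 0.97 [ 0.5707 -0.249   0.0191]
cartridge 0.68 [ 0.4035 -0.0351  0.0075]
cartridge_tail 0.75 [ 0.5682 -0.2472  0.0182]
cartridge_tail 0.74 [ 0.533  -0.0653  0.0431]
paddle_middle 0.67 [ 0.5711 -0.0107  0.0478]
skirt_edge 0.71 [ 0.5676 -0.01    0.0488]
skirt_edge 0.6 [ 0.5335 -0.0659  0.0423]
```

View pics/w1z.png

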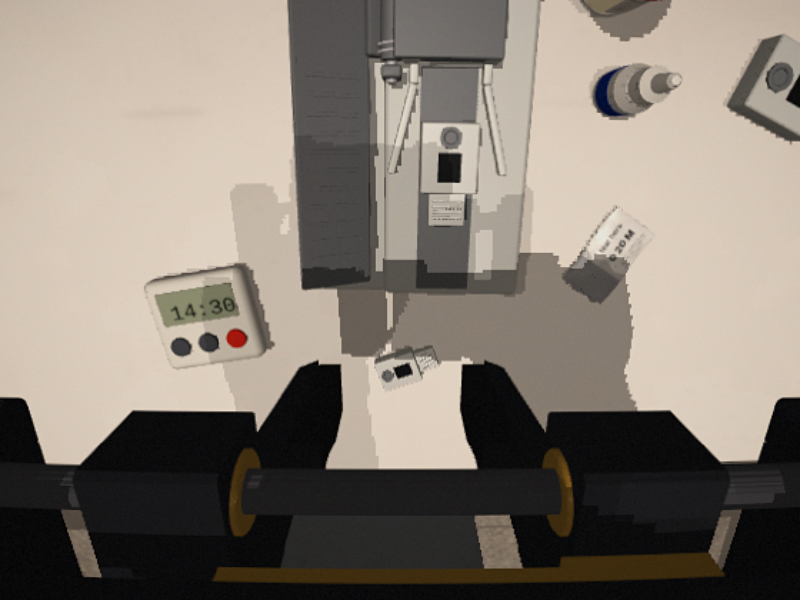

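```bash
python3 - <<'E'
from h import *
c=cam('wrist'); z=lambda p:np.array(p,float)*.7
for n,p,h in [('deck right near, far',[(516,292),(536,60)],.028),('deckstrip near(418,282)(480,..)',[(416,289),(478,291),(422,68),(477,68)],.028),('tail end',[(429,226),(466,226)],.035),('tail foot',[(447,227)],.028),('body back',[(422,192),(477,194)],.041),('body front',[(424,122),(480,124)],.041),('rails near',[(392,173),(504,175)],.035),('rails far',[(414,68),(487,68)],.035),('flapbot',[(385,60),(503,64)],.048),('paddle low edge',[(371,278),(370,60)],.036),('paddle outer',[(303,288),(291,60)],.055)]:
    print(n,pix2w(c,z(p),h)[:,:2].round(4).tolist())
E
```

```text
deck right near, far [[0.4543, -0.1065], [0.5804, -0.1109]]
deckstrip near(418,282)(480,..) [[0.4576, -0.0469], [0.4555, -0.0838], [0.5776, -0.0518], [0.577, -0.0803]]
tail end [[0.4962, -0.0545], [0.4958, -0.0749]]
tail foot [[0.4942, -0.0651]]
body back [[0.5155, -0.0505], [0.5138, -0.0797]]
body front [[0.5505, -0.052], [0.5489, -0.0804]]
rails near [[0.5253, -0.0349], [0.5229, -0.0949]]
rails far [[0.5767, -0.0475], [0.576, -0.0843]]
flapbot [[0.5788, -0.0334], [0.5759, -0.0897]]
paddle low edge [[0.4674, -0.0211], [0.5809, -0.0255]]
paddle outer [[0.4683, 0.014], [0.5791, 0.01]]
```

The wrist view shows the cartridge straight on the channel, with its tail end at zoom (447,226). That puts the tail at about world (.495,-.0645) and the mouth at about (.578,-.066), with a yaw of about -2°. I'll widen the gripper and come lower behind the tail.

Emit:
play_rows(rows=[[64, 0.0188, -0.0075, 0.02, 0, 0, 0.6], [64, 0, 0, 0.02, 0, 0, 0], [64, 0, 0, 0.02, 0, 0, 0], [64, 0, 0, 0, 0, 0, 0]])

```text
clock: 3.95
tool_pos: [0.4772, -0.0314, 0.2498]
eef_rot: [1.0, -0.018, -0.001, -0.0]
contact_force: [0.3, -0.6, 0.3]
opening: 0.638
finger_force: 0.0
```

```bash
python3 - <<'E'
from h import *
st=status.get_state(); print(st['clock'],st['tool_pos'],Ro.from_quat(st['eef_rot']).as_matrix().round(4).tolist(),st['opening'],st['contact_force'])
im=snap('wrist','w2.png'); c=cam('wrist',st)
a=cv2.resize(im[:,:,::-1],(800,600),interpolation=cv2.INTER_CUBIC).copy()
T=Ro.from_quat(st['eef_rot']).as_matrix();p=st['tool_pos']
# tool-frame points of fingertips at inner faces, +-9 mm in x
for s in (1,-1):
  for x in (-.009,.009):
    for y in (.0282,.0372):
      q=w2pix(c,p+T@np.array([x,s*y,.166]))[0]/.7; cv2.circle(a,tuple(int(v) for v in q),2,(0,0,255),-1)
# predicted reader features: centre line, home tail position
R=Ro.from_euler('z',-2,degrees=True).as_matrix(); m=np.array([.578,-.066,.028])
for X in [[0,0,0],[-.125,0,0],[-.125,-.045,0],[0,-.0165,.007],[0,.0165,.007],[-.055,.028,.007],[-.055,-.028,.007],[-.115,.041,.008],[-.115,.076,.027]]:
    q=w2pix(c,m+R@np.array(X))[0]/.7; cv2.circle(a,tuple(int(v) for v in q),3,(0,200,0),-1)
cv2.imwrite('pics/w2z.png',a)
E
```

```text
3.95 [ 0.47724686 -0.03137707  0.24978347] [[0.9993, -0.0362, -0.0026], [-0.0362, -0.9993, 0.0003], [-0.0026, -0.0002, -1.0]] 0.6377796911966521 [ 0.34713628 -0.60442964  0.26726922]
```

View pics/w2z.png

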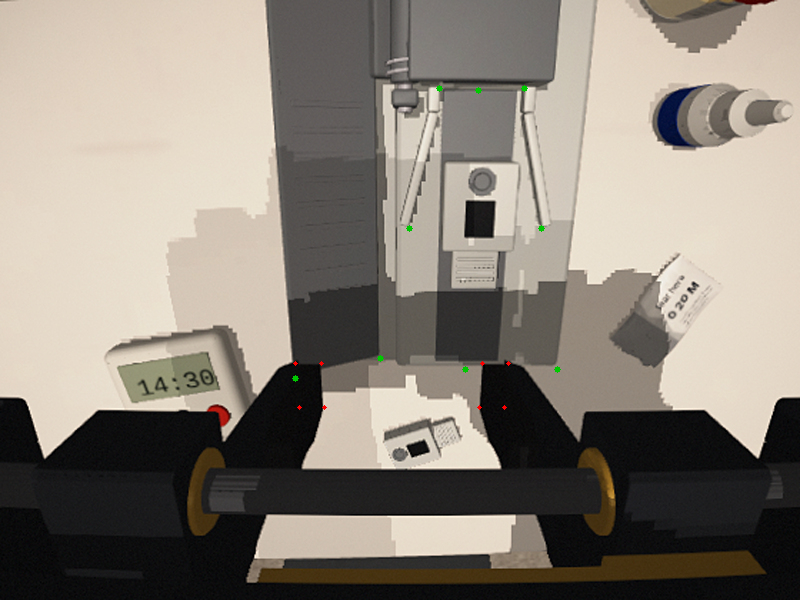

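The overlay agrees: the fingertips (red) sit behind the tail end at (474,288), in line with it and with the paddle. I'll press down now.

Emit:
play_rows(rows=[[64, 0, 0, 0.02, 0, 0, 0], [64, 0, 0, 0.013, 0, 0, 0], [64, 0, 0, 0.01, 0, 0, 0], [64, 0, 0, 0.01, 0, 0, 0], [64, 0, 0, 0, 0, 0, 0]])

```text
clock: 4.62
tool_pos: [0.4779, -0.0316, 0.1975]
eef_rot: [1.0, -0.019, 0.0, 0.0]
contact_force: [-0.4, -0.3, 3.7]
opening: 0.641
finger_force: 1.7
```

```bash
python3 - <<'E'
from h import *
st=status.get_state(); print(st['clock'],st['tool_pos'],st['opening'],st['contact_force'],st['moment'])
im=snap('wrist','w3.png'); cv2.imwrite('pics/w3z.png',cv2.resize(im[:,:,::-1],(800,600),interpolation=cv2.INTER_CUBIC))
E
```

```text
4.625 [ 0.4779005  -0.03158474  0.19754334] 0.6407728924712212 [-0.352786   -0.29726484  3.67418386] [ 0.08876069 -0.0192044  -0.02855571]
```

View pics/w3z.png

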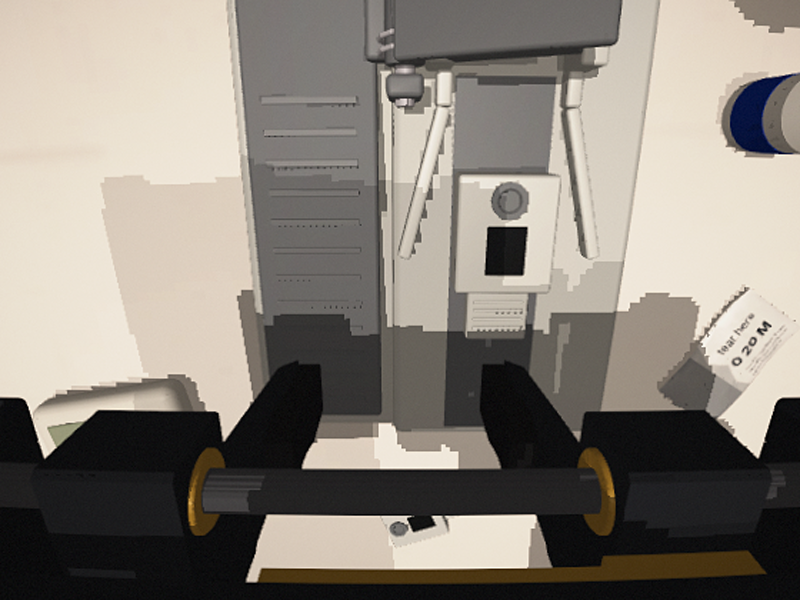

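The flap is raised and the tail finger at (495,362) is in line with the tail end at (495,338). Now I'll push.

Emit:
play_rows(rows=[[64, 0.008, 0, 0, 0, 0, 0], [64, 0.008, 0, 0, 0, 0, 0], [64, 0.008, 0, 0, 0, 0, 0], [64, 0.008, 0, 0, 0, 0, 0], [64, 0.008, 0, 0, 0, 0, 0], [64, 0.008, 0, 0, 0, 0, 0], [64, 0.008, 0, 0, 0, 0, 0], [64, 0, 0, 0, 0, 0, 0]])

```text
clock: 5.68
tool_pos: [0.5351, -0.0334, 0.1979]
eef_rot: [1.0, -0.018, 0.002, 0.0]
contact_force: [0.0, -0.5, 3.0]
opening: 0.638
finger_force: 1.6
```

```bash
python3 - <<'E'
from h import *
st=status.get_state(); print(st['clock'],st['tool_pos'],st['opening'],st['contact_force'],st['moment'])
im=snap('wrist','w4.png'); cv2.imwrite('pics/w4z.png',cv2.resize(im[:,:,::-1],(800,600),interpolation=cv2.INTER_CUBIC))
E
```

```text
5.675 [ 0.53509917 -0.0333869   0.1979086 ] 0.6377749502234937 [ 0.00910128 -0.50225417  2.95098393] [ 0.19389298 -0.09829384  0.02408836]
```

View pics/w4z.png

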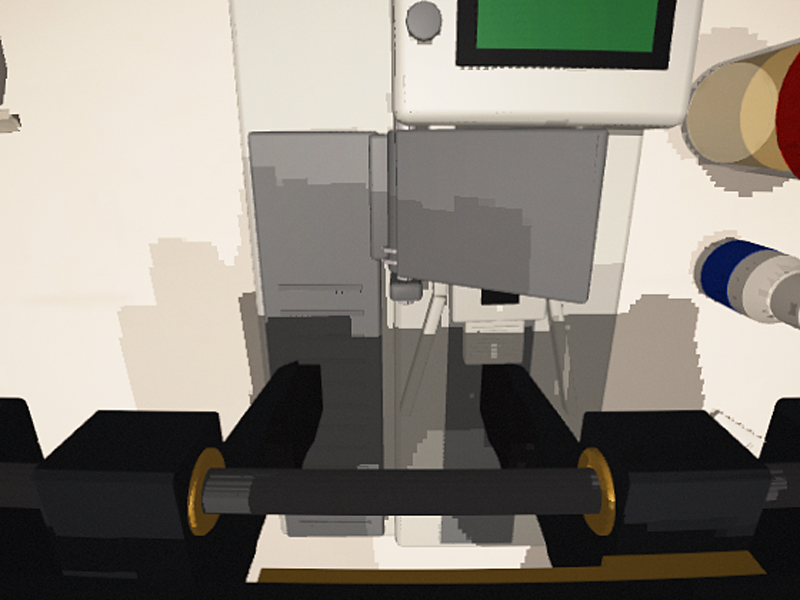

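The cartridge is sliding in under the raised flap, with its tail at (495,340). About 22 mm remain, so I'll slow down and watch the force.

Emit:
play_rows(rows=[[64, 0.004, 0, 0.0003, 0, 0, 0], [64, 0.004, 0, 0, 0, 0, 0], [64, 0.004, 0, 0, 0, 0, 0], [64, 0.004, 0, 0, 0, 0, 0], [64, 0.002, 0, 0, 0, 0, 0], [64, 0.001, 0, 0, 0, 0, 0], [64, 0, 0, 0, 0, 0, 0]])

```text
clock: 6.6
tool_pos: [0.5505, -0.0341, 0.1973]
eef_rot: [1.0, -0.018, -0.003, -0.0]
contact_force: [-6.1, 0.3, 8.5]
opening: 0.64
finger_force: 4.2
```

```bash
python3 - <<'E'
from h import *
st=status.get_state(); print(st['clock'],st['tool_pos'],st['contact_force'],st['moment'],Ro.from_quat(st['eef_rot']).as_rotvec())
im=snap('wrist','w5.png'); cv2.imwrite('pics/w5z.png',cv2.resize(im[130:330,180:460,::-1],(800,571),interpolation=cv2.INTER_CUBIC))
c=cam('wrist',st); f=lambda p:np.array(p,float)*.35+[180,130]
E
```

```text
6.6 [ 0.55052742 -0.03405272  0.19732098] [-6.14074568  0.30676469  8.51114446] [0.32742561 1.27678199 0.15931843] [-3.14095254  0.05694073  0.00992581]
```

View pics/w5z.png

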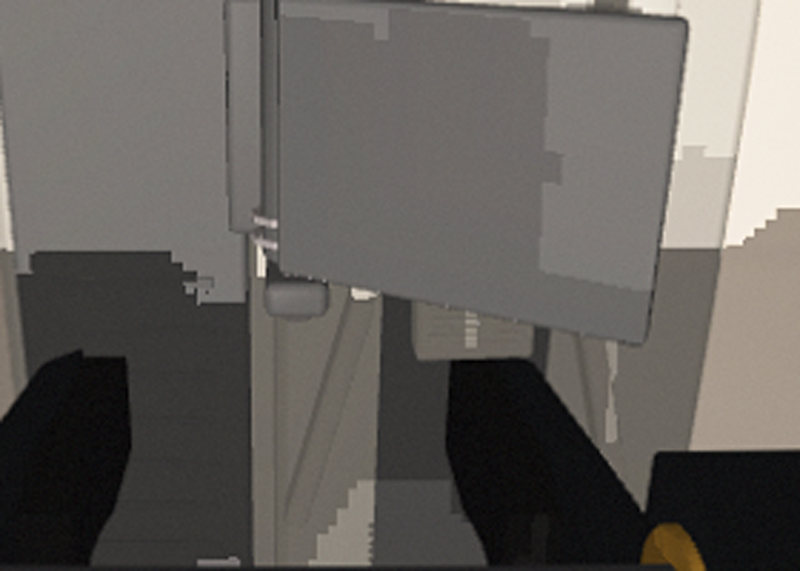

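```bash
python3 - <<'E'
from h import *
st=status.get_state(); c=cam('wrist',st); f=lambda p:np.array(p,float)*.35+[180,130]
T=Ro.from_quat(st['eef_rot']).as_matrix(); print(T.round(4).tolist(), 'tip', st['tool_pos']+T@[.009,.0327,.166])
print('tail',pix2w(c,f([(415,358),(533,358)]),.035).round(4).tolist())
print('railend/mouth',pix2w(c,f([(350,290),(375,298)]),.035).round(4).tolist())
print('rail near',pix2w(c,f([(290,515),(610,440)]),.035).round(4).tolist())
E
```

```text
[[0.9993, -0.0363, -0.0063], [-0.0363, -0.9993, 0.0002], [-0.0063, 0.0, -1.0]] tip [ 0.55728236 -0.06703971  0.0312786 ]
tail [[0.559, -0.0557, 0.035], [0.5582, -0.0759, 0.035]]
railend/mouth [[0.572, -0.0448, 0.035], [0.5704, -0.0489, 0.035]]
rail near [[0.5279, -0.0333, 0.035], [0.5414, -0.0906, 0.035]]
```

The moment (Mz +0.16) shows the resistance is at the paddle finger, caught on a rib, and the tail is still about 7 mm short. I'll ease up 1.3 mm, which keeps the flap well raised, and carry on.

Emit:
play_rows(rows=[[64, 0, 0, -0.0013, 0, 0, 0], [64, 0, 0, 0, 0, 0, 0], [64, 0.002, 0, 0, 0, 0, 0], [64, 0.002, 0, 0, 0, 0, 0], [64, 0, 0, 0, 0, 0, 0]])

```text
clock: 7.28
tool_pos: [0.5571, -0.0343, 0.1987]
eef_rot: [1.0, -0.018, 0.001, 0.0]
contact_force: [-1.5, -0.1, 3.1]
opening: 0.639
finger_force: 1.6
```

```bash
python3 - <<'E'
from h import *
st=status.get_state(); print(st['clock'],st['tool_pos'],st['contact_force'],st['moment'])
T=Ro.from_quat(st['eef_rot']).as_matrix(); print('tip', st['tool_pos']+T@[.009,.0327,.166])
E
```

```text
7.275 [ 0.55707304 -0.03428815  0.19871936] [-1.52765335 -0.09639614  3.11467446] [0.16290177 0.37866008 0.07913221]
tip [ 0.56503043 -0.06732883  0.03273356]
```

Emit:
play_rows(rows=[[64, 0.001, 0, 0, 0, 0, 0], [64, 0.001, 0, 0, 0, 0, 0], [64, 0.001, 0, 0, 0, 0, 0], [64, 0, 0, 0, 0, 0, 0]])

```text
clock: 7.78
tool_pos: [0.5587, -0.0344, 0.1985]
eef_rot: [1.0, -0.019, -0.001, -0.0]
contact_force: [-5.2, -0.1, 4.1]
opening: 0.639
finger_force: 3.2
```

```bash
python3 - <<'E'
from h import *
st=status.get_state(); print(st['clock'],st['tool_pos'],st['contact_force'],st['moment'])
T=Ro.from_quat(st['eef_rot']).as_matrix(); print('tip', st['tool_pos']+T@[.009,.0327,.166])
E
```

```text
7.775 [ 0.55871361 -0.03436787  0.19854914] [-5.17972186 -0.11988257  4.10840611] [ 0.10462083  1.07783381 -0.03133715]
tip [ 0.56603223 -0.06736831  0.03252595]
```

Emit:
play_rows(rows=[[64, 0.001, 0, 0, 0, 0, 0], [64, 0.001, 0, 0, 0, 0, 0], [64, 0, 0, 0, 0, 0, 0]])

```text
clock: 8.15
tool_pos: [0.5596, -0.0344, 0.1984]
eef_rot: [1.0, -0.019, -0.003, -0.0]
contact_force: [-7.5, 1.0, 6.6]
opening: 0.645
finger_force: 4.4
```

```bash
python3 - <<'E'
from h import *
st=status.get_state(); print(st['clock'],st['tool_pos'],st['contact_force'],st['moment'])
T=Ro.from_quat(st['eef_rot']).as_matrix(); print('tip', st['tool_pos']+T@[.009,.0327,.166])
E
```

```text
8.15 [ 0.55955857 -0.03440045  0.19838604] [-7.48655251  1.02589512  6.57805968] [ 0.13688474  1.61540561 -0.17461087]
tip [ 0.56630246 -0.06736521  0.03233143]
```

It has stalled at tip x=.566 with the load at the tail finger, which matches the expected home position. I'll back off slightly and lift.

Emit:
play_rows(rows=[[64, -0.003, 0, 0, 0, 0, 0], [64, -0.003, 0, 0, 0, 0, 0], [64, 0, 0, 0, 0, 0, 0], [64, 0, 0, -0.01, 0, 0, 0], [64, 0, 0, -0.015, 0, 0, 0], [64, 0, 0, -0.02, 0, 0, 0], [64, -0.01, 0, -0.03, 0, 0, 0], [64, 0, 0, 0, 0, 0, 0]])

```text
clock: 9.15
tool_pos: [0.5454, -0.0339, 0.2759]
eef_rot: [1.0, -0.018, 0.001, 0.0]
contact_force: [-0.1, -0.1, 0.2]
opening: 0.643
finger_force: 0.0
```

```bash
python3 - <<'E'
from h import *
st=status.get_state(); print(st['clock'],st['tool_pos'],st['contact_force'])
im=snap('wrist','w6.png'); cv2.imwrite('pics/w6z.png',cv2.resize(im[:,:,::-1],(800,600),interpolation=cv2.INTER_CUBIC))
E
```

```text
9.15 [ 0.54540689 -0.03388116  0.27594362] [-0.07709048 -0.14157417  0.24857249]
```

View pics/w6z.png

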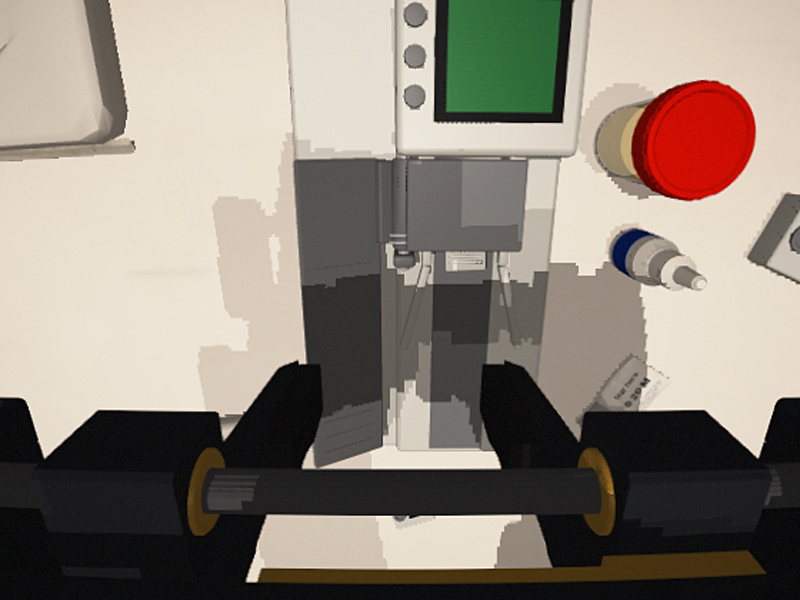

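The flap looks shut with only the tail showing at (466,262). I'll retreat and compare with the starting pictures to rule out a slightly ajar flap.

Emit:
play_rows(rows=[[64, -0.02, 0, -0.03, 0, 0, 0], [64, -0.03, 0.04, -0.03, 0, 0, 0], [64, -0.02, 0.055, -0.01, 0, 0, 0], [64, 0, 0.06, 0, 0, 0, 0], [64, 0, 0.06, 0, 0, 0, 0], [64, 0, 0.05, 0, 0, 0, 0], [64, 0, 0.04, 0, 0, 0, 0], [64, 0, 0, 0, 0, 0, 0]])

```text
clock: 10.2
tool_pos: [0.463, -0.3397, 0.3428]
eef_rot: [1.0, -0.021, -0.001, 0.001]
contact_force: [-0.7, 0.3, -0.1]
opening: 0.642
finger_force: 0.0
```

```bash
python3 - <<'E'
from h import *
t=snap('top','top2.png'); s=snap('scene','scene2.png')
t0=cv2.imread('pics/top1.png'); s0=cv2.imread('pics/scene1.png')
def z(a,y,x,h,w): return cv2.resize(a[y:y+h,x:x+w],(400,300),interpolation=cv2.INTER_CUBIC)
cv2.imwrite('pics/cmp.png',np.vstack([np.hstack([z(t0,165,225,60,80),z(t[:,:,::-1],165,225,60,80)]),np.hstack([z(s0,150,230,75,100),z(s[:,:,::-1],150,230,75,100)])]))
for l in ['timer','sachet','dropper','cup']:
    c=cam('top'); d=finder.spot_in('top',l)[:2]; print(l,[c2w(c,k['at']).round(3).tolist() for k in d])
E
```

```text
timer [[0.435, 0.085, 0.014]]
sachet [[0.468, -0.166, 0.005]]
dropper [[0.565, -0.162, 0.038]]
cup [[0.622, -0.153, 0.066]]
```

View pics/cmp.png

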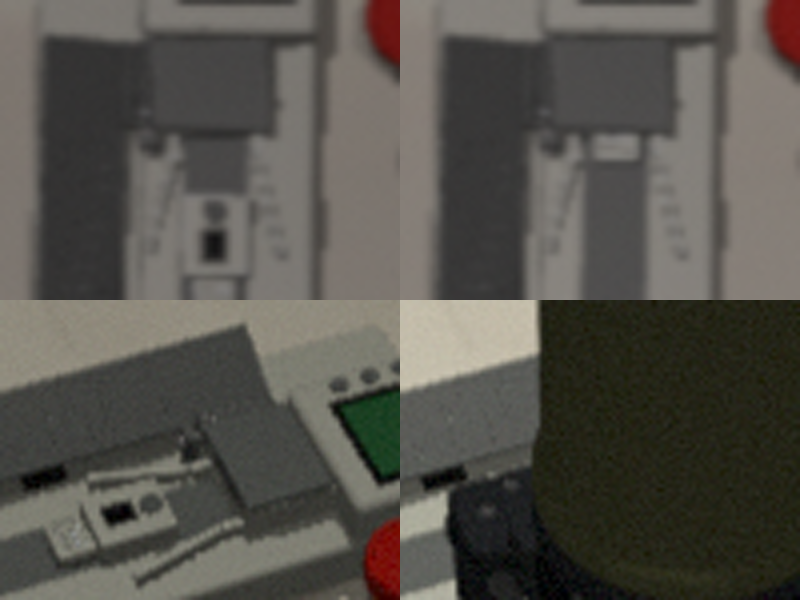

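Emit:
play_rows(rows=[[64, -0.027, 0.03, -0.007, 0, 0, -3], [64, -0.027, 0.03, -0.007, 0, 0, -3], [64, -0.027, 0.03, -0.007, 0, 0, -3], [64, -0.027, 0.03, -0.007, 0, 0, -3], [64, -0.027, 0.03, -0.007, 0, 0, -3], [64, -0.027, 0.03, -0.007, 0, 0, -3], [64, -0.027, 0.03, -0.007, 0, 0, -3], [64, 0, 0, 0, 0, 0, 0]])

```text
clock: 11.5
tool_pos: [0.3006, -0.5683, 0.3931]
eef_rot: [0.987, 0.162, -0.001, 0.001]
contact_force: [-0.3, 0.6, -0.8]
opening: 0.64
finger_force: 0.0
```

```bash
python3 - <<'E'
from h import *
s=snap('scene','scene3.png')[:,:,::-1]; s0=cv2.imread('pics/scene1.png')
z=lambda a:cv2.resize(a[150:225,230:330],(400,300),interpolation=cv2.INTER_CUBIC)
d=cv2.cvtColor(cv2.absdiff(z(s),z(s0)),cv2.COLOR_BGR2GRAY)*3
cv2.imwrite('pics/cmp2.png',np.vstack([np.hstack([z(s0),z(s)]),np.hstack([cv2.merge([d]*3),z(s)])]))
E
```

```text
(no output)
```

View pics/cmp2.png

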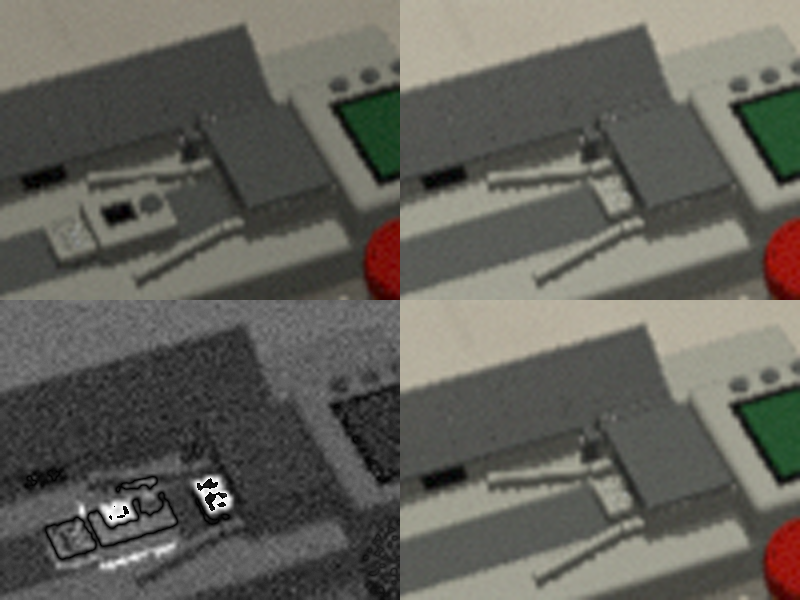

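The difference image shows no change along the flap and paddle edges; only the cartridge has moved. The flap is fully shut and only the tail shows, at (615,190).

```bash
python3 -c "
from plant import r
print(r.finish_job())"
```

```text
the job is handed in; nothing more can be done
None
```

The cartridge is home against the stop, the flap is shut behind its shoulder with only the thin tail showing, the things around the reader are where they were, and the job was handed in at about 11.5 s.

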